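# Clamp the rack, then find and show the heavier sample tube

## Task

First clip the red spring clip over the top edge of the upright plate at the end of the tube rack, so that it holds the rack to the bench anchor, and let go of it. Then lift each of the two identical-looking blue-capped tubes in turn clear of the rack to feel which is heavier, putting the lighter one back upright in the rack, and finish while still holding the heavier one in the gripper, upright and still, about a hand's breadth above the middle of the viewer's white disc. Keep both tubes upright and leave everything else on the bench where it is.

Things in the scene. Friction and masses are not known exactly. Their poses are not given: they have to be found in the camera images.
- clip_hinge (a point): Red spring clip (like a clothes peg), 60 g, standing on its jaws, handles up: 76 mm tall, 28 mm along x. This point: on the hinge axis (along x), 42 mm above the jaw tips; z from jaws to handles, y across the jaws. Squeezing the handles together along y opens the jaws. The frame is fixed to the +y half, so it leans by half the joint value when squeezed evenly.
- clip_handles (a point): Point midway between the clip's two handle ends, 29 mm above the hinge (71 mm above the jaw tips). The ends are round bars, 10 mm thick, 28 mm long along x, 54 mm over the outside along y at rest. Squeezing them takes about 7 N at first and 15 N at the stop. Fixed to the +y half, it moves off centre by about 9 mm when fully squeezed: then trust clip_hinge.
- clip_pads (a point): Point midway between the clip's rubber jaw pads, which are the lowest 14 mm of the jaws (28 to 42 mm below the hinge). Pads 6 mm apart at rest, about 26 mm at the stop. Above them the jaws are hollow, 18 mm wide, to 8 mm below the hinge. Also fixed to the +y half.
- clip_jaw (a joint): Angle between the clip's two halves, rad: 0 shut (handles 54 mm over the outside), 0.6 the stop (handles about 36 mm over the outside, jaws wide open). About 0.05 when clamped on the upright plate.
- tab_top (a point): Middle of the top edge of the fixed upright plate at the rack's end, 85 mm above the bench. Plate: 8 mm thick along y (white flange and steel tab, face to face), 70 mm long along x, z up; it stands 92.5 mm along y from hole_b. The clip goes on with its x along this x, either way round, pads wholly below the edge: hinge 10 to 25 mm above the edge is good.
- hole_a (a point): Mouth centre of one bore of the fixed white tube rack, level with the block's top, 45 mm above the bench; bore 33 mm wide, 39 mm deep. The block is 70 mm (x) by 155 mm (y); the frame is parallel to that of tab_top.
- hole_b (a point): Mouth centre of the other bore, 95 mm along +y from hole_a, same frame directions.
- tube_a_mid (a point): White closed tube with ribbed blue cap, standing in hole_a. Point on its axis half-way up its 110 mm, 16 mm above the bore's mouth; z to the cap. Body 29 mm thick, tapered foot; the cap, 34 mm thick, 24 mm high (31 to 55 mm above this point), may be gripped. One tube has a steel core (195 to 245 g in all), one a plastic core (65 to 85 g); either may be which. Cores have 6 mm of play.
- tube_b_mid (a point): The other tube, same in size and look, standing in hole_b.
- disc_top (a point): Centre of the top of the viewer's white disc, 90 mm in diameter, 20 mm above the bench, on a fixed grey base 130 mm square. z up. On the far (+x) side of the base stands a 91 mm high black sensor block, its near face 47 mm from this point.
- amber_bottle: Bystander: leave alone. Its origin is the centre of its underside. Amber glass bottle with a white cap, 38 mm in diameter, 95 mm tall.
- petri_dishes: Bystander: leave alone. Its origin is the centre of its underside. Stack of clear dishes, 90 mm in diameter, 45 mm high.
- measuring_cylinder: Bystander: leave alone. Its origin is the centre of its underside. Measuring cylinder, blue foot 64 mm wide, clear tube 18 mm wide, 140 mm tall.
- forceps: Bystander: leave alone. Its origin is the centre of its underside. Steel forceps lying along their x, 115 mm long, 6 mm high.
- spare_cap: Bystander: leave alone. Its origin is the centre of its underside. Blue plastic ring, 34 mm in diameter, 14 mm high.
- marker_pen: Bystander: leave alone. Its origin is the centre of its underside. White and green marker pen lying along its x, about 130 mm long, 15 mm thick.
Things that resemble listed ones, but are neither listed nor needed, are in the scene too. What is shaped like the part that bears tube_b_mid but yellow is not meant.

How it is judged:
On the way, in this order (a step that is already met when the one before it is completed fails the run):
1. the clip is clamped over the top edge of the upright plate and let go, both tubes standing in the rack (x of clip_hinge in the frame of tab_top between -0.03 and 0.03 m and y of clip_hinge in the frame of tab_top between -0.01 and 0.01 m and z of clip_hinge in the frame of tab_top between 0 and 0.034 m and value of joint clip_jaw between 0.02 and 0.25 rad and angle between the x axis of clip_hinge and the x axis of tab_top, either way round below 0.35 rad and angle between clip_hinge's own z axis and vertical below 0.35 rad and contact force between clip and rack above 0.2 N and contact force between clip and the fingers below 0.1 N and ((horizontal distance between tube_a_mid and hole_a below 0.008 m and z of tube_a_mid in the frame of hole_a below 0.026 m) or (horizontal distance between tube_a_mid and hole_b below 0.008 m and z of tube_a_mid in the frame of hole_b below 0.026 m)) and angle between each of tube_a_mid, tube_b_mid's own z axis and vertical below 0.3 rad and ((horizontal distance between tube_b_mid and hole_a below 0.008 m and z of tube_b_mid in the frame of hole_a below 0.026 m) or (horizontal distance between tube_b_mid and hole_b below 0.008 m and z of tube_b_mid in the frame of hole_b below 0.026 m))), for 0.3 s.
2. the lighter tube has been held clear of the rack while the other stood in it (((distance between tube_a_mid and filling_steel below 0.045 m and z of tube_b_mid in the frame of hole_a above 0.055 m and contact force between tube_b and the fingers above 1 N and contact force between tube_b and rack below 0.05 N and ((horizontal distance between tube_a_mid and hole_a below 0.008 m and z of tube_a_mid in the frame of hole_a below 0.026 m) or (horizontal distance between tube_a_mid and hole_b below 0.008 m and z of tube_a_mid in the frame of hole_b below 0.026 m)) and angle between tube_a_mid's own z axis and vertical below 0.3 rad) or (distance between tube_b_mid and filling_steel below 0.045 m and z of tube_a_mid in the frame of hole_a above 0.055 m and contact force between tube_a and the fingers above 1 N and contact force between tube_a and rack below 0.05 N and ((horizontal distance between tube_b_mid and hole_a below 0.008 m and z of tube_b_mid in the frame of hole_a below 0.026 m) or (horizontal distance between tube_b_mid and hole_b below 0.008 m and z of tube_b_mid in the frame of hole_b below 0.026 m)) and angle between tube_b_mid's own z axis and vertical below 0.3 rad))), for 0.2 s.
At the end, for the whole second after the job is handed in: Heavier tube held by the fingers, within 0.3 rad of upright, still, within 35 mm of the disc centre, foot 40 to 150 mm above it; lighter upright in a rack bore; clip let go, clamped on the plate within 30 mm of its middle, hinge 0 to 34 mm above the edge, square within 0.35 rad (x of clip_hinge in the frame of tab_top between -0.03 and 0.03 m and y of clip_hinge in the frame of tab_top between -0.01 and 0.01 m and z of clip_hinge in the frame of tab_top between 0 and 0.034 m and value of joint clip_jaw between 0.02 and 0.25 rad and angle between the x axis of clip_hinge and the x axis of tab_top, either way round below 0.35 rad and angle between clip_hinge's own z axis and vertical below 0.35 rad and contact force between clip and rack above 0.2 N and contact force between clip and the fingers below 0.1 N and ((distance between tube_a_mid and filling_steel below 0.045 m and horizontal distance between tube_a_mid and disc_top below 0.035 m and z of tube_a_mid in the frame of disc_top between 0.095 and 0.205 m and angle between each of tube_a_mid, tube_b_mid's own z axis and vertical below 0.3 rad and contact force between tube_a and the fingers above 1 N and contact force between tube_a and viewer below 0.05 N and linear speed of tube_a below 0.05 m/s and ((horizontal distance between tube_b_mid and hole_a below 0.008 m and z of tube_b_mid in the frame of hole_a below 0.026 m) or (horizontal distance between tube_b_mid and hole_b below 0.008 m and z of tube_b_mid in the frame of hole_b below 0.026 m))) or (distance between tube_b_mid and filling_steel below 0.045 m and horizontal distance between tube_b_mid and disc_top below 0.035 m and z of tube_b_mid in the frame of disc_top between 0.095 and 0.205 m and angle between each of tube_b_mid, tube_a_mid's own z axis and vertical below 0.3 rad and contact force between tube_b and the fingers above 1 N and contact force between tube_b and viewer below 0.05 N and linear speed of tube_b below 0.05 m/s and ((horizontal distance between tube_a_mid and hole_a below 0.008 m and z of tube_a_mid in the frame of hole_a below 0.026 m) or (horizontal distance between tube_a_mid and hole_b below 0.008 m and z of tube_a_mid in the frame of hole_b below 0.026 m))))); the arm keeps its last pose, push and grip.
It fails at once if a tube tipped over or tilted by more than 0.7 rad (angle between any of tube_a_mid, tube_b_mid's own z axis and vertical above 0.7 rad).
It fails at once if another thing on the bench pushed by more than 30 mm (distance of any of amber_bottle, petri_dishes, measuring_cylinder, forceps, spare_cap, marker_pen from where it was at the start of the episode above 0.03 m).
It also fails if it takes over 72 s, if anything falls off the work surface, if the arm or the gripper's body presses on something with over 40 N, if the wrist force passes 120 N, or if a joint passes its speed limit or range.

## Robot

A 7-joint arm with a two-finger parallel gripper is mounted at the origin on the work surface. World frame = base frame: x ahead of the robot, y to its left, z up, the work surface at z = 0. Lengths are in m, angles in rad, forces in N, time in s.
With the tool pointing down it reaches from about 0.4 to 0.875 m from the base axis. Payload 6.5 kg.
Tool frame: the origin (TCP) lies on the centre line of the jaws, within the pads' length; the fingertips stand 22 mm ahead of it and the grasp point (between the pads) lies 3 mm ahead of it; z points along the fingers, y is the line along which they close (so a half turn about z gives the same grasp; the last joint's range is limited). The gripper opens to 85 mm and grips with 20 to 120 N. Pads are 22 mm wide; open, the fingers measure 114 mm over their backs; the gripper's body (76 mm by 85 mm) begins 54 mm behind the grasp point. The pads swing forward as they close: fully open they stand 13 mm farther back than shut.
Start: joints at [-1.199, 0.536, -0.004, 1.538, 0.003, 1.067, -0.071], TCP at [0.276, 0.589, 0.253] pointing down, gripper open.
Joint ranges: [-2.7, 2.7], [-0.37, 2.16], [-1.27, 1.26], [0.24, 2.4], [-1.31, 4.45], [0.19, 1.91], [-2.76, 2.76]. Speed limits (rad/s): [2.39, 2.39, 3.14, 3.14, 3.14, 3.14, 3.14].

## Interface

Orientations are given as a 3x3 rotation matrix whose columns are the frame's x, y, z axes.
In Python, from bench import status, cams, r gives the robot as it stands. The module is installed in compiled form; this text tells all that it offers.
- The arm moves only by the shell command python3 -m inch 'ROWS' [OPENING] [FORCE]. ROWS is JSON, a list of rows, each a list of 6 numbers: the shift along the world's x, y, z in mm, then the turn, a rotation vector about the world's x, y, z in degrees. A call has 1 to 10 rows; each row shifts and turns the commanded pose from where the row before left it; what a row does not reach is not made up. A row lasts 1/8 s, in which the tool goes at most 62.5 mm and 10.7 degrees, less where a joint would pass 70% of its speed; a pose out of reach is approached as far as the arm can. A call is refused whole if a number of a shift passes 62.5 or a number of a turn 10.7, either way. A call with a gripper value outside its range is refused whole. OPENING is the finger opening in mm, from 0 to 85.4, set as the call begins (- or left out, the last holds). The fingers move at their own pace and stop on an object; FORCE is the grip in N (left out, the last holds). Time passes only in rows, so rows that do not move let the fingers close. It gives the time, the measured TCP pose, the force, the opening and the grip force at its end, in the units of the state.
- status.get_obs(): the state, without advancing time (a new reading comes with each control period).
- cams.camera(name): name is "side" or "top"; returns the picture (420x560x3 uint8, blue, green, red); there is no depth.
- cams.calibration(name): a dict with "camera_matrix" (3x3 intrinsics, pixels), "view" (4x4, takes a point from world to camera coordinates). Camera axes: x right, y down, z forward; pixel columns grow to the right and rows downward; lengths in m; the calibration is good to about 2 mm. A picture is of the moment at which its call begins. calibration takes no time and is no camera call.
- r.hand_in(): hands the job in; it is judged then, once.
Trained networks look in the newest picture that a camera, given by its name, has taken for a name from the list of things; names that differ only in an ending like _2 or _b are one class to them, and where a whole thing is asked for, a point or a joint stands for the part that bears it (a point fixed in the world has none). Each returns a list of dicts, best first, with "conf" (0 to 1); they miss things now and then, are a little off and sometimes report something else, mostly with a low value. They report only what shows in the picture. A call takes as long as a camera call. They do not tell look-alikes from the thing itself.
- cams.spot_in(query, camera): "rect" ([left, top, right, bottom] as shares, 0 to 1, of the picture: columns of its width, rows of its height, round what is visible of it).
- cams.masks_of(query, camera): "region" (420x560 bool, what is visible of it) and "rect" ([left, top, right, bottom] as shares, 0 to 1, of the picture: columns of its width, rows of its height, round what is visible of it).
The state is a dict: "time_s": time; "q": joint angles; "joint_vel": joint speeds; "joint_efforts": joint torques, N m; "ee_pos": TCP position; "tcp_rot": TCP orientation; "force": force on the tool from outside, world axes, zero at the start; "wrist_torque": the same for the moment, N m; "opening": finger opening in m; "finger_force": force on a finger pad.
Only numpy, scipy, OpenCV 4.12 (cv2) and the standard library are available. Lean on these libraries where they do the work, as an engineer would, in place of code of your own. Each camera call takes 0.05 s, during which the arm holds its last target. There are 200 camera calls.

## Working session

There is one attempt and no reset: what is moved stays moved. The work goes in short steps, Python scripts to look and compute and a shell command to move; the robot and the scene stay as the last step left them, time stands still between calls to the robot, and variables do not carry over. Pictures are saved under pics/ and viewed, at most 10 in all, crops included, and the job is handed in when it is done.

```bash
mkdir -p pics
python3 - <<'E'
from bench import status,cams
import cv2,numpy as np
for n in("side","top"):
    im=cams.camera(n);cv2.imwrite(f"pics/{n}0.png",im)
    c=cams.calibration(n);print(n,np.round(c["camera_matrix"],1).tolist(),np.round(c["view"],3).tolist())
    for q in("clip_hinge","tube_a_mid","spare_cap"):
        for d in cams.spot_in(q,n)[:4]:
            r=np.array(d["rect"])*[560,420,560,420];print(q,n,round(d["conf"],2),r.round(1))
o=status.get_obs();print(o["time_s"],o["ee_pos"],o["tcp_rot"],o["opening"])
E
```

```text
side [[443.3, 0.0, 280.1], [0.0, 443.3, 209.6], [0.0, 0.0, 1.0]] [[1.0, -0.016, 0.018, -0.593], [-0.0, -0.753, -0.658, 0.059], [0.024, 0.657, -0.753, 1.075], [0.0, 0.0, 0.0, 1.0]]
clip_hinge side 0.62 [227.1 130.9 244.7 159.7]
tube_a_mid side 0.83 [251.9 214.5 267.4 245.4]
spare_cap side 0.56 [186.9 280.7 202.4 296.2]
top [[424.1, 0.0, 280.8], [0.0, 424.1, 207.8], [0.0, 0.0, 1.0]] [[0.02, -1.0, 0.011, -0.023], [-0.995, -0.021, -0.096, 0.578], [0.097, -0.009, -0.995, 1.177], [0.0, 0.0, 0.0, 1.0]]
clip_hinge top 0.69 [164.6 234.8 183.7 249.2]
tube_a_mid top 0.58 [288.  213.5 302.8 225.2]
0.4 [0.27553001 0.58861564 0.2531618 ] [[-9.05703410e-01  4.23911932e-01 -8.17517748e-05]
 [ 4.23911939e-01  9.05703380e-01 -2.36130832e-04]
 [-2.60558183e-05 -2.48520053e-04 -9.99999969e-01]] 0.08522149836089818
```

Run:
```python
import cv2
for n in("side","top"):
    cv2.imwrite(f"pics/{n}0b.png",cv2.resize(cv2.imread(f"pics/{n}0.png"),(800,600),interpolation=cv2.INTER_CUBIC))
```

```text
(no output)
```

View pics/side0b.png

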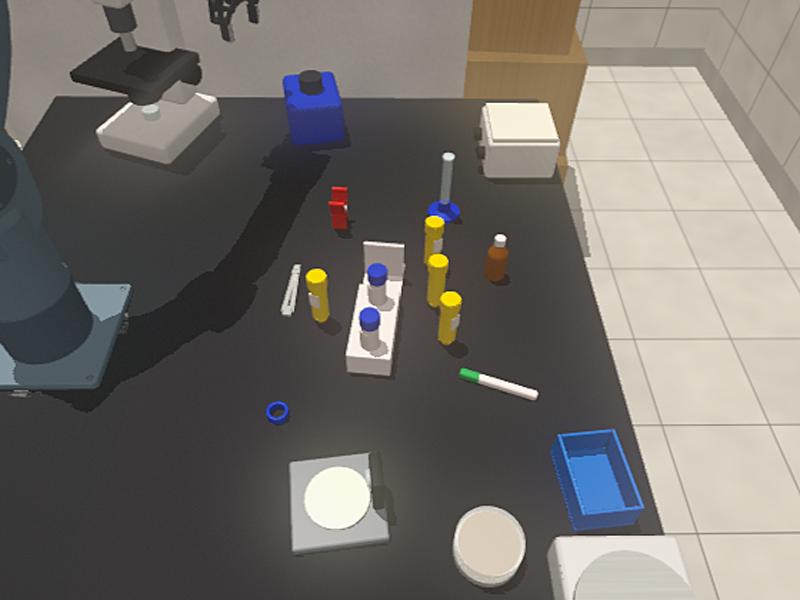

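View pics/top0b.png

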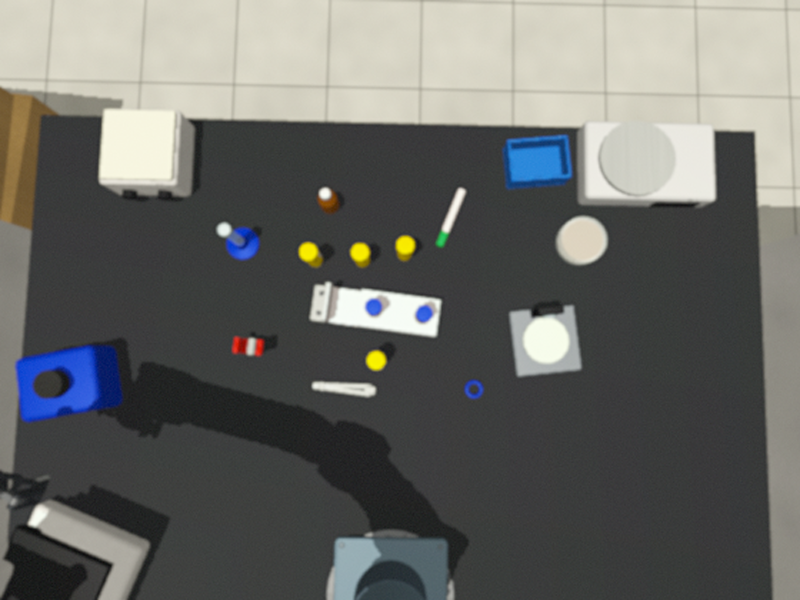

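Side picture (800 px scale): red clip at (339,208), white rack with blue caps at (369,318) and (377,271), upright plate at (384,258), disc at (337,497). The four yellow tubes at (318,295), (434,240), (437,280) and (449,317) are the look-alikes; the two blue-capped ones in the rack are the ones meant. Top picture: clip at (248,346), caps at (424,314) and (374,307), plate at (322,303), disc at (546,341), yellow tube near the rack at (376,360).

```bash
cat > h.py <<'E'
import cv2,numpy as np
from bench import status,cams
C={n:cams.calibration(n) for n in("side","top")}
K={n:np.array(C[n]["camera_matrix"]) for n in C};V={n:np.array(C[n]["view"]) for n in C}
def ray(n,uv):
    R,t=V[n][:3,:3],V[n][:3,3]
    d=R.T@np.linalg.solve(K[n],[uv[0],uv[1],1]);return -R.T@t,d
def plane(n,uv,z):
    o,d=ray(n,uv);return o+d*(z-o[2])/d[2]
def proj(n,p):
    q=K[n]@(V[n][:3,:3]@p+V[n][:3,3]);return q[:2]/q[2]
def tri(us,ut):
    P=[K[n]@V[n][:3] for n in("side","top")]
    X=cv2.triangulatePoints(P[0],P[1],np.float64(us).reshape(2,1),np.float64(ut).reshape(2,1));return (X[:3]/X[3]).ravel()
def blobs(im,col,amin=8):
    h=cv2.cvtColor(im,cv2.COLOR_BGR2HSV);H,S,v=cv2.split(h)
    m={"blue":(abs(H.astype(int)-118)<8)&(S>150)&(v>60),"red":((H<8)|(H>172))&(S>150)&(v>60),"yellow":(abs(H.astype(int)-28)<6)&(S>150)&(v>90),"white":(S<60)&(v>120)}[col]
    n,l,s,c=cv2.connectedComponentsWithStats(m.astype(np.uint8))
    return [(s[i],c[i],l==i) for i in range(1,n) if s[i][4]>=amin]
E
python3 - <<'E'
from h import *
for n in("side","top"):
    im=cv2.imread(f"pics/{n}0.png")
    for col in("blue","red","yellow"):
        for s,c,m in blobs(im,col):
            if s[4]<700: print(n,col,s.tolist(),c.round(1),"z=.07",plane(n,c,.07)[:2].round(3))
a=cv2.imread("pics/top0.png")[190:265,150:320];b=cv2.imread("pics/side0.png")[120:265,190:310]
a=cv2.resize(a,(800,353),interpolation=cv2.INTER_CUBIC);cv2.imwrite("pics/ctop.png",a)
b=cv2.resize(b,None,fx=4.14,fy=4.14,interpolation=cv2.INTER_CUBIC);cv2.imwrite("pics/cside.png",b)
E
```

```text
side blue [198, 50, 41, 28, 616] [218.1  65.3] z=.07 [0.398 0.647]
side blue [205, 91, 35, 10, 196] [222.6  96.2] z=.07 [0.425 0.473]
side blue [300, 140, 22, 16, 214] [310.7 147.3] z=.07 [0.678 0.24 ]
side blue [257, 185, 14, 9, 100] [263.6 188.9] z=.07 [0.552 0.085]
side blue [252, 216, 13, 10, 105] [258.1 220.3] z=.07 [ 0.54  -0.016]
side blue [186, 281, 16, 16, 154] [193.6 288.1] z=.07 [ 0.412 -0.195]
side red [230, 130, 13, 30, 303] [236.9 144.9] z=.07 [0.479 0.249]
side yellow [214, 188, 16, 38, 369] [222.6 204.3] z=.07 [0.455 0.034]
top blue [158, 159, 24, 23, 357] [170.5 170.6] z=.07 [0.671 0.295]
top blue [257, 210, 10, 10, 79] [261.2 214.5] z=.07 [0.555 0.042]
top blue [292, 215, 10, 10, 81] [296.4 219.4] z=.07 [ 0.544 -0.054]
top blue [325, 266, 13, 13, 106] [331.2 272. ] z=.07 [ 0.403 -0.151]
top red [162, 236, 11, 12, 102] [167.  241.3] z=.07 [0.477 0.296]
top red [179, 237, 6, 12, 62] [181.5 242.6] z=.07 [0.474 0.256]
top yellow [277, 165, 14, 18, 200] [283.3 172.8] z=.07 [ 0.672 -0.016]
top yellow [209, 169, 17, 18, 207] [216.6 177.5] z=.07 [0.655 0.167]
top yellow [245, 170, 15, 17, 197] [252.1 177.5] z=.07 [0.657 0.07 ]
top yellow [256, 245, 15, 14, 165] [263.  251.6] z=.07 [0.454 0.035]
```

View pics/ctop.png

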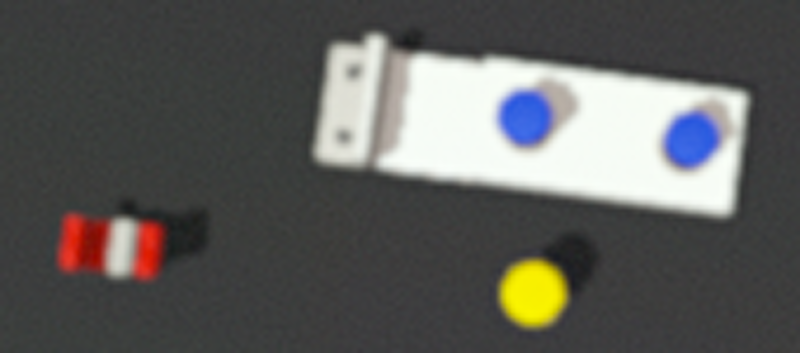

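View pics/cside.png

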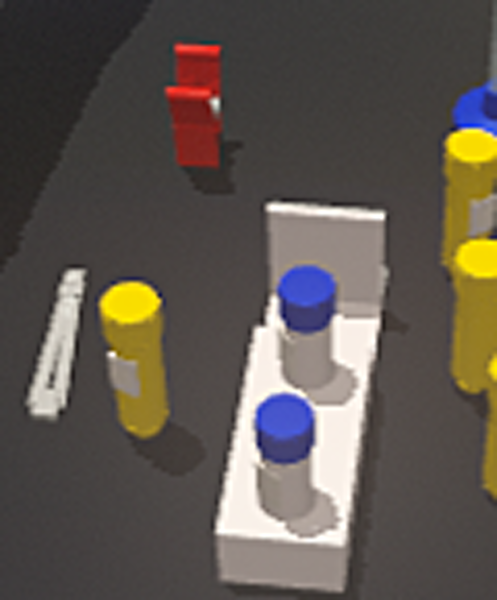

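Top crop: clip bars at (71,242) and (150,250), plate's top strip at x≈375 from y=35 to 165, caps at (526,117) and (691,139). Side crop: plate top edge from (268,205) to (385,211), both blue caps in the white rack, yellow tubes clearly different.

Run:
```python
from h import *
T=lambda p:np.array([150,190])+np.array(p)/4.706-.4
S=lambda p:np.array([190,120])+np.array(p)/4.14-.4
b=plane("top",T((526,117)),.114);a=plane("top",T((691,139)),.114)
d=b-a;print("caps top",a.round(4),b.round(4),np.linalg.norm(d),np.degrees(np.arctan2(d[0],d[1])))
print("caps side",plane("side",S((285,412)),.116).round(4),plane("side",S((307,285)),.116).round(4))
l,r=plane("side",S((268,204)),.085),plane("side",S((385,210)),.085)
print("plate side",l.round(4),r.round(4),((l+r)/2).round(4),np.linalg.norm(r-l))
l,r=plane("top",T((367,165)),.085),plane("top",T((376,34)),.085)
print("plate top",l.round(4),r.round(4),((l+r)/2).round(4))
for c in((750,90),(735,217)):print("blk",plane("top",T(c),.045).round(4))
for c in((218,533),(348,545)):print("blkS",plane("side",S(c),.045).round(4))
u=d/np.linalg.norm(d);print("pred tab",b+u*.0925)
p,q=plane("top",T((71,242)),.074),plane("top",T((150,250)),.074)
d=p-q;print("clip",p.round(4),q.round(4),((p+q)/2).round(4),np.linalg.norm(d),np.degrees(np.arctan2(d[0],d[1])))
for c in((198,47),(191,91)):print("clipS",plane("side",S(c),.075).round(4))
im=cv2.imread("pics/top0.png")
s=cv2.imread("pics/side0.png")
dc=plane("top",np.array([546,341])*.7,.02);ds=plane("side",np.array([337,497])*.7,.02);print("disc",dc.round(4),ds.round(4))
```

```text
caps top [ 0.5412 -0.0525  0.114 ] [0.5516 0.0401 0.114 ] 0.09314320530315134 6.422783907505965
caps side [ 0.5426 -0.0507  0.116 ] [0.5534 0.042  0.116 ]
plate side [0.5286 0.14   0.085 ] [0.5997 0.1349 0.085 ] [0.5641 0.1375 0.085 ] 0.07124255250606906
plate top [0.5245 0.1314 0.085 ] [0.6001 0.1286 0.085 ] [0.5623 0.13   0.085 ]
blk [ 0.5761 -0.0904  0.045 ]
blk [ 0.5004 -0.0825  0.045 ]
blkS [ 0.5051 -0.0774  0.045 ]
blkS [ 0.576  -0.0857  0.045 ]
pred tab [0.56198274 0.13197759 0.114     ]
clip [0.4773 0.3011 0.074 ] [0.4737 0.2557 0.074 ] [0.4755 0.2784 0.074 ] 0.04563311649764645 4.610252519799429
clipS [0.4779 0.302  0.075 ]
clipS [0.4755 0.2569 0.075 ]
disc [ 0.4971 -0.3021  0.02  ] [ 0.5004 -0.3012  0.02  ]
```

```bash
python3 -m inch '[[25,-39,0,0,0,10],[25,-39,0,0,0,9.5],[25,-39,0,0,0,0],[25,-39,0,0,0,0],[25,-39,0,0,0,0],[25,-39,0,0,0,0],[25,-39,0,0,0,0],[26,-37,0,0,0,0],[0,0,-50,0,0,0],[0,0,0,0,0,0]]' 85
python3 - <<'E'
from h import *
o=status.get_obs();R=o["tcp_rot"];print(o["ee_pos"],R[0][1],R[1][1],R[2][2],o["force"])
E
```

```text
time_s: 1.65
ee_pos: [0.4744, 0.2771, 0.2007]
tcp_rot: [[-0.995, 0.098, -0.006], [0.098, 0.995, -0.004], [0.005, -0.004, -1.0]]
force: [0.4, -0.5, 0.8]
opening: 0.0849
finger_force: 0.0
[0.47444213 0.27706536 0.20066138] 0.0978201823406658 0.9951946561726419 -0.999975665708798 [ 0.36946243 -0.4635669   0.83762963]
```

```bash
python3 -m inch '[[2,2,-40,0,0,0],[0,0,-40,0,0,0],[0,0,-28,0,0,0],[0,0,-20,0,0,0],[0,0,0,0,0,0]]'
python3 - <<'E'
from h import *
im=cams.camera("top");cv2.imwrite("pics/t1.png",im);s=cams.camera("side");cv2.imwrite("pics/s1.png",s)
a=cv2.resize(im[205:280,120:220],None,fx=4,fy=4,interpolation=2);b=cv2.resize(s[100:175,190:290],None,fx=4,fy=4,interpolation=2)
cv2.imwrite("pics/p1.png",np.vstack([a,b]))
E
```

```text
time_s: 2.28
ee_pos: [0.478, 0.2816, 0.0755]
tcp_rot: [[-0.995, 0.096, -0.001], [0.096, 0.995, -0.0], [0.001, -0.0, -1.0]]
force: [0.6, -0.8, -0.2]
opening: 0.0849
finger_force: 0.0
```

View pics/p1.png

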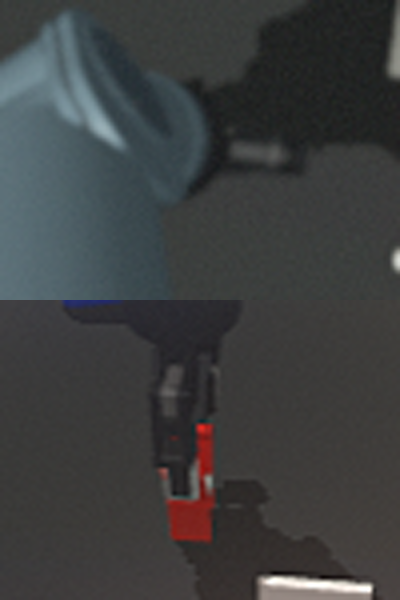

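Run:
```python
from h import *
for y in(.225,.235):
  for x in(.467,.478,.489): print(x,y,[((proj("side",np.array([x-.045*.096,y,z]))-[190,100])*4+[0,300]).round(0).tolist() for z in(.06,.08,.1)])
for x in(.4625,.4765,.4905): print("clip",x,((proj("side",np.array([x-.002,.257,.071]))-[190,100])*4+[0,300]).round(0))
for x in(.4625,.4765,.4905): print("jaw",x,((proj("side",np.array([x,.27,.01]))-[190,100])*4+[0,300]).round(0))
```

```text
0.467 0.225 [[163.0, 515.0], [161.0, 492.0], [159.0, 469.0]]
0.478 0.225 [[179.0, 515.0], [177.0, 492.0], [176.0, 469.0]]
0.489 0.225 [[196.0, 515.0], [194.0, 492.0], [192.0, 469.0]]
0.467 0.235 [[164.0, 505.0], [162.0, 482.0], [160.0, 459.0]]
0.478 0.235 [[180.0, 505.0], [178.0, 482.0], [176.0, 459.0]]
0.489 0.235 [[196.0, 505.0], [195.0, 482.0], [193.0, 459.0]]
clip 0.4625 [161. 471.]
clip 0.4765 [182. 471.]
clip 0.4905 [202. 471.]
jaw 0.4625 [171. 525.]
jaw 0.4765 [191. 525.]
jaw 0.4905 [210. 525.]
```

The side view shows the open fingers straddling the clip's handles; the finger is seen at (180,490) and the jaw at (191,525), as predicted. Squeeze.

```bash
python3 -m inch '[[-1,-2,-3,0,0,0],[0,0,0,0,0,0],[0,0,0,0,0,0],[0,0,0,0,0,0],[0,0,0,0,0,0],[0,0,0,0,0,0]]' 30 35;  python3 -m inch '[[0,0,20,0,0,0],[0,0,0,0,0,0]]'
```

```text
time_s: 3.12
ee_pos: [0.4814, 0.2832, 0.0767]
tcp_rot: [[-0.995, 0.096, 0.009], [0.096, 0.995, 0.008], [-0.008, 0.009, -1.0]]
force: [-0.2, 3.8, 24.8]
opening: 0.0332
finger_force: 33.2
time_s: 3.38
ee_pos: [0.4786, 0.2793, 0.0937]
tcp_rot: [[-0.995, 0.097, 0.003], [0.097, 0.995, 0.002], [-0.002, 0.002, -1.0]]
force: [0.8, 0.5, -1.2]
opening: 0.0332
finger_force: 35.6
```

```bash
python3 -m inch '[[0,0,45,0,0,0],[0,0,45,0,0,0],[0,0,30,0,0,0],[21,-36,0,0,0,-0.8],[21,-36,0,0,0,0],[21,-36,0,0,0,0],[21,-37,0,0,0,0],[0,0,0,0,0,0],[0,0,0,0,0,0]]'
python3 - <<'E'
from h import *
im=cams.camera("top");cv2.imwrite("pics/t2.png",im);s=cams.camera("side");cv2.imwrite("pics/s2.png",s)
b=cv2.resize(s[80:230,210:330],None,fx=4,fy=4,interpolation=2);cv2.imwrite("pics/p2.png",b)
E
```

```text
time_s: 4.5
ee_pos: [0.5609, 0.1341, 0.2115]
tcp_rot: [[-0.994, 0.111, -0.001], [0.111, 0.994, 0.0], [0.001, 0.0, -1.0]]
force: [-0.7, 0.4, -1.1]
opening: 0.0333
finger_force: 35.6
```

View pics/p2.png

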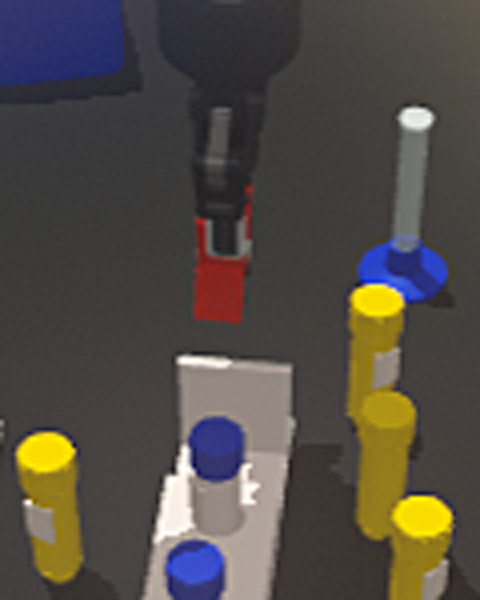

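Run:
```python
from h import *
c=lambda x,y,z:((proj("side",np.array([x,y,z]))-[210,80])*4).round(1)
for y in(.112,.117,.122):
  for z in(.13,.1355): print(y,z,c(.5609,y,z))
S=lambda p:np.array([210,80])+np.array(p)/4
l,r=plane("side",S((179,355)),.085),plane("side",S((292,364)),.085);print(l,r,(l+r)/2)
l,r=plane("side",S((193,318)),.1355),plane("side",S((243,323)),.1355);print(l,r,(l+r)/2)
# red in top view
im=cv2.imread("pics/t2.png")
for s,cc,m in blobs(im,"red",3):print(s,cc)
```

```text
0.112 0.13 [228.2 333.4]
0.112 0.1355 [228.2 326.7]
0.117 0.13 [228.3 327.8]
0.117 0.1355 [228.2 321. ]
0.122 0.13 [228.3 322.1]
0.122 0.1355 [228.3 315.3]
[0.52963562 0.1404654  0.085     ] [0.60063075 0.13250426 0.085     ] [0.56513318 0.13648483 0.085     ]
[0.53975365 0.11956143 0.1355    ] [0.56975602 0.11525376 0.1355    ] [0.55475483 0.11740759 0.1355    ]
```

Clip held square, its jaw bottom edge at (193,318)–(243,323), plate edge at (179,355)–(292,364): the clip must go about 10 mm farther along +x.

```bash
python3 -m inch '[[9.5,0.5,-20,0,0,0],[0,0,-10,0,0,0],[0,0,-10,0,0,0],[0,0,0,0,0,0],[0,0,0,0,0,0]]'
python3 - <<'E'
from h import *
im=cams.camera("top");cv2.imwrite("pics/t3.png",im);s=cams.camera("side");cv2.imwrite("pics/s3.png",s)
b=cv2.resize(s[110:200,220:320],None,fx=5,fy=5,interpolation=2)
a=cv2.resize(im[190:245,180:280],None,fx=5,fy=5,interpolation=2)
cv2.imwrite("pics/p3.png",np.vstack([b,a])[:600])
E
```

```text
time_s: 5.22
ee_pos: [0.5711, 0.1343, 0.1727]
tcp_rot: [[-0.994, 0.111, 0.001], [0.111, 0.994, 0.0], [-0.0, 0.0, -1.0]]
force: [-0.0, -0.4, -1.0]
opening: 0.033
finger_force: 35.6
```

View pics/p3.png

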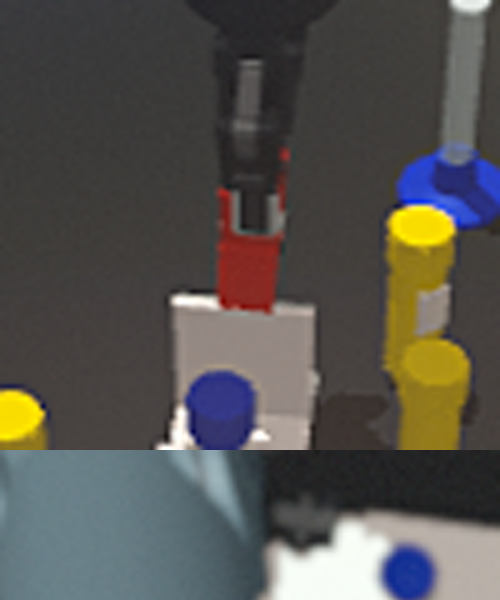

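The jaw edge is centred at (245,308) over the plate edge (172–315), with the front jaw in front of the plate.

```bash
python3 -m inch '[[0,0,-8,0,0,0],[0,0,-6,0,0,0],[0,0,0,0,0,0]]'; python3 -m inch '[[0,0,-8,0,0,0],[0,0,-8,0,0,0],[0,0,0,0,0,0]]';python3 -m inch '[[0,0,-8,0,0,0],[0,0,0,0,0,0],[0,0,0,0,0,0]]'
python3 - <<'E'
from h import *
s=cams.camera("side");cv2.imwrite("pics/s4.png",s)
for a,c,m in blobs(s,"red",10):
  print(a,c)
  ys=np.where(m.any(1))[0][-3:]
  for y in ys:
    x=np.where(m[y])[0];print(y,x.min(),x.max())
for t in(.05,.055,.06,.065):print(t,proj("side",np.array([.565,.117,t])))
E
```

```text
time_s: 5.7
ee_pos: [0.5705, 0.134, 0.1575]
tcp_rot: [[-0.994, 0.111, -0.001], [0.111, 0.994, -0.0], [0.001, -0.001, -1.0]]
force: [-0.3, -0.2, 0.2]
opening: 0.0329
finger_force: 35.6
time_s: 6.08
ee_pos: [0.5704, 0.134, 0.1414]
tcp_rot: [[-0.994, 0.111, -0.002], [0.111, 0.994, -0.001], [0.002, -0.001, -1.0]]
force: [-0.1, 0.9, -1.0]
opening: 0.0328
finger_force: 35.6
time_s: 6.45
ee_pos: [0.5711, 0.1342, 0.1343]
tcp_rot: [[-0.994, 0.111, 0.0], [0.111, 0.994, 0.0], [-0.0, 0.0, -1.0]]
force: [0.7, 0.0, -0.3]
opening: 0.033
finger_force: 35.6
[264 160  12  23 158] [268.39873418 174.27848101]
180 264 273
181 264 273
182 265 273
0.05 [268.81295653 185.16600566]
0.055 [268.81033124 183.78750356]
0.06 [268.80768831 182.39973491]
0.065 [268.80502754 181.00260596]
```

```bash
python3 -m inch '[[0,0,-3,0,0,0],[0,0,0,0,0,0]]'; python3 -m inch '[[0,0,0,0,0,0],[0,0,0,0,0,0],[0,0,0,0,0,0],[0,0,0,0,0,0],[0,0,0,0,0,0]]' 80; python3 -m inch '[[0,0,25,0,0,0],[0,0,30,0,0,0],[0,0,40,0,0,0],[0,0,40,0,0,0],[0,0,0,0,0,0]]'
python3 - <<'E'
from h import *
s=cams.camera("side");cv2.imwrite("pics/s5.png",s)
cv2.imwrite("pics/p5.png",cv2.resize(s[110:230,220:320],None,fx=5,fy=5,interpolation=2))
E
```

```text
time_s: 6.75
ee_pos: [0.5709, 0.1342, 0.1311]
tcp_rot: [[-0.994, 0.111, -0.0], [0.111, 0.994, -0.0], [0.0, -0.0, -1.0]]
force: [0.9, 0.1, -0.1]
opening: 0.0331
finger_force: 35.6
time_s: 7.38
ee_pos: [0.5711, 0.1344, 0.1314]
tcp_rot: [[-0.994, 0.111, 0.0], [0.111, 0.994, 0.0], [-0.0, 0.0, -1.0]]
force: [0.0, -0.5, -0.2]
opening: 0.0798
finger_force: 0.0
time_s: 8.0
ee_pos: [0.5731, 0.1347, 0.2698]
tcp_rot: [[-0.994, 0.111, 0.006], [0.111, 0.994, 0.002], [-0.006, 0.003, -1.0]]
force: [0.1, 0.7, -1.2]
opening: 0.0799
finger_force: 0.0
```

View pics/p5.png

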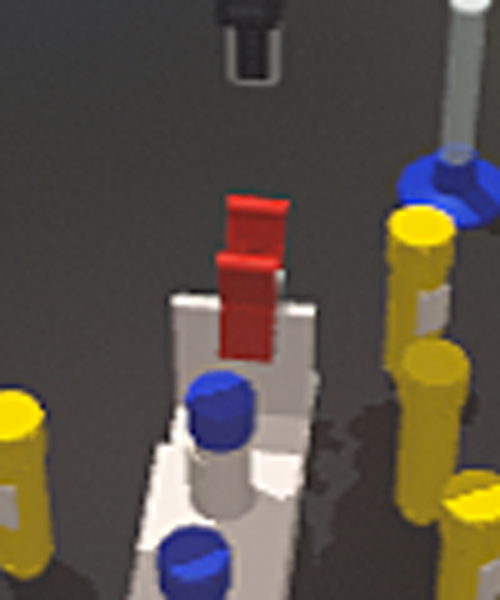

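The clip sits clamped on the plate at (248,300), handles free, both tubes standing. Now tube A.

```bash
cat > w.py <<'E'
from h import *
f=[]
for i in range(10):
    cams.camera("side");f.append(status.get_obs()["force"])
f=np.array(f);o=status.get_obs();print("F",f.mean(0).round(2),"sd",f.std(0).round(2),o["ee_pos"].round(4),o["opening"])
E
python3 -m inch '[[-8,-47,0,0,0,0],[-8,-47,-15,0,0,0],[-8,-46,-30,0,0,0],[-7,-46,-30,0,0,0],[0,0,-30,0,0,0],[0,0,0,0,0,0],[0,0,0,0,0,0]]' 55 30; python3 w.py
```

```text
time_s: 8.93
ee_pos: [0.5403, -0.051, 0.1616]
tcp_rot: [[-0.994, 0.11, 0.0], [0.11, 0.994, 0.0], [-0.0, 0.0, -1.0]]
force: [-0.2, -0.3, -0.3]
opening: 0.055
finger_force: 0.0
F [ 0.23 -0.08  0.04] sd [0.39 0.55 0.51] [ 0.5402 -0.0517  0.1615] 0.054910111159283674
```

```bash
python3 -m inch '[[1.5,0,-20,0,0,0],[0,0,-20,0,0,0],[0,0,-17,0,0,0],[0,0,0,0,0,0]]'; python3 -m inch '[[0,0,0,0,0,0],[0,0,0,0,0,0],[0,0,0,0,0,0],[0,0,0,0,0,0],[0,0,0,0,0,0]]' 20 30; python3 -m inch '[[0,0,10,0,0,0],[0,0,15,0,0,0],[0,0,20,0,0,0],[0,0,20,0,0,0],[0,0,0,0,0,0],[0,0,0,0,0,0],[0,0,0,0,0,0]]'; python3 w.py
```

```text
time_s: 9.93
ee_pos: [0.5406, -0.0517, 0.1031]
tcp_rot: [[-0.994, 0.111, -0.003], [0.111, 0.994, 0.0], [0.003, -0.0, -1.0]]
force: [0.8, 0.5, 0.2]
opening: 0.0555
finger_force: 0.0
time_s: 10.55
ee_pos: [0.5423, -0.0519, 0.105]
tcp_rot: [[-0.994, 0.111, 0.002], [0.111, 0.994, -0.0], [-0.002, 0.0, -1.0]]
force: [-0.4, -0.3, 5.7]
opening: 0.031
finger_force: 30.1
time_s: 11.42
ee_pos: [0.5409, -0.0517, 0.1685]
tcp_rot: [[-0.994, 0.111, -0.002], [0.111, 0.994, 0.0], [0.002, -0.0, -1.0]]
force: [0.9, -0.0, -2.2]
opening: 0.0312
finger_force: 30.0
F [-0.28 -0.2  -1.72] sd [0.55 0.27 0.75] [ 0.5416 -0.0518  0.1692] 0.03129807121221075
```

```bash
python3 w.py; python3 -m inch '[[0,0,-20,0,0,0],[0,0,-20,0,0,0],[0,0,-15,0,0,0],[0,0,-8,0,0,0],[0,0,-1,0,0,0],[0,0,0,0,0,0],[0,0,0,0,0,0]]';python3 -m inch '[[0,0,0,0,0,0],[0,0,0,0,0,0],[0,0,0,0,0,0],[0,0,0,0,0,0]]' 55; python3 -m inch '[[0,0,20,0,0,0],[0,0,30,0,0,0],[0,0,10,0,0,0],[5,46,0,0,0,0],[5,47,0,0,0,0],[0,0,0,0,0,0],[0,0,0,0,0,0]]'
```

```text
F [ 0.06 -0.07 -2.12] sd [0.37 0.41 0.44] [ 0.5415 -0.0518  0.1693] 0.03124259798198703
time_s: 13.3
ee_pos: [0.5418, -0.0518, 0.1057]
tcp_rot: [[-0.994, 0.111, 0.001], [0.111, 0.994, -0.0], [-0.001, 0.0, -1.0]]
force: [-1.0, 0.4, -3.0]
opening: 0.0311
finger_force: 30.1
time_s: 13.8
ee_pos: [0.5416, -0.0518, 0.1054]
tcp_rot: [[-0.994, 0.111, 0.0], [0.111, 0.994, -0.0], [-0.0, -0.0, -1.0]]
force: [0.1, 0.2, 0.0]
opening: 0.055
finger_force: 0.0
time_s: 14.68
ee_pos: [0.5511, 0.0407, 0.1647]
tcp_rot: [[-0.994, 0.111, -0.001], [0.111, 0.994, -0.001], [0.001, -0.001, -1.0]]
force: [0.6, -0.4, 0.2]
opening: 0.055
finger_force: 0.0
```

```bash
python3 -m inch '[[1,0,-20,0,0,0],[0,0,-22,0,0,0],[0,0,-17,0,0,0],[0,0,0,0,0,0]]'; python3 -m inch '[[0,0,0,0,0,0],[0,0,0,0,0,0],[0,0,0,0,0,0],[0,0,0,0,0,0],[0,0,0,0,0,0]]' 20 30; python3 -m inch '[[0,0,10,0,0,0],[0,0,15,0,0,0],[0,0,20,0,0,0],[0,0,20,0,0,0],[0,0,0,0,0,0],[0,0,0,0,0,0],[0,0,0,0,0,0]]'; python3 w.py; python3 w.py
python3 - <<'E'
from h import *
s=cams.camera("side");cv2.imwrite("pics/p6.png",cv2.resize(s[90:270,200:320],None,fx=3,fy=3,interpolation=2))
E
```

```text
time_s: 15.18
ee_pos: [0.5515, 0.0401, 0.105]
tcp_rot: [[-0.994, 0.112, -0.003], [0.112, 0.994, -0.001], [0.003, -0.001, -1.0]]
force: [0.1, -0.1, -0.1]
opening: 0.0551
finger_force: 0.0
time_s: 15.8
ee_pos: [0.5533, 0.0412, 0.1071]
tcp_rot: [[-0.994, 0.111, 0.002], [0.111, 0.994, 0.0], [-0.002, 0.0, -1.0]]
force: [1.0, -1.2, 6.1]
opening: 0.0312
finger_force: 30.3
time_s: 16.68
ee_pos: [0.5519, 0.0411, 0.1705]
tcp_rot: [[-0.994, 0.111, -0.002], [0.111, 0.994, -0.0], [0.002, -0.0, -1.0]]
force: [0.2, 0.6, -0.9]
opening: 0.0314
finger_force: 29.8
F [-0.04 -0.42 -0.59] sd [0.39 0.13 0.3 ] [0.5526 0.0412 0.1713] 0.031079650055521116
F [ 0.14  0.05 -0.77] sd [0.45 0.51 0.58] [0.5525 0.0412 0.1713] 0.031038472549769235
```

View pics/p6.png

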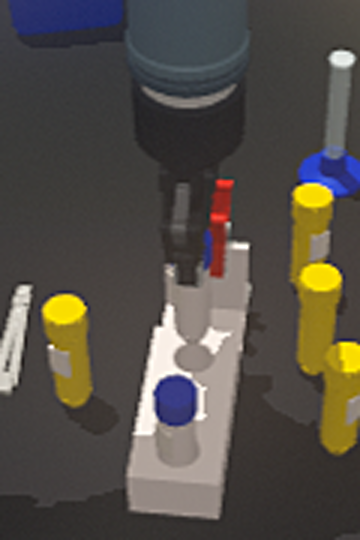

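B (≈0.7 N) is light and A (≈1.9 N) heavy. The picture shows B lifted upright above its bore (190,350), A standing at (176,420), the clip still at (221,230). Put B back and take A.

```bash
python3 -m inch '[[0,0,-20,0,0,0],[0,0,-20,0,0,0],[0,0,-15,0,0,0],[0,0,-8,0,0,0],[0,0,-2,0,0,0],[0,0,0,0,0,0],[0,0,0,0,0,0]]';python3 -m inch '[[0,0,0,0,0,0],[0,0,0,0,0,0],[0,0,0,0,0,0],[0,0,0,0,0,0]]' 55; python3 -m inch '[[0,0,20,0,0,0],[0,0,30,0,0,0],[0,0,10,0,0,0],[-5,-46,0,0,0,0],[-6,-47,0,0,0,0],[0,0,0,0,0,0],[0,0,0,0,0,0]]'; python3 -m inch '[[0,0,-20,0,0,0],[0,0,-22,0,0,0],[0,0,-18,0,0,0],[0,0,0,0,0,0],[0,0,0,0,0,0]]'
```

```text
time_s: 18.6
ee_pos: [0.5531, 0.0411, 0.107]
tcp_rot: [[-0.994, 0.111, 0.001], [0.111, 0.994, 0.0], [-0.001, 0.0, -1.0]]
force: [-1.7, 0.0, 6.4]
opening: 0.0311
finger_force: 30.1
time_s: 19.1
ee_pos: [0.5526, 0.0412, 0.1062]
tcp_rot: [[-0.994, 0.111, -0.0], [0.111, 0.994, -0.0], [0.0, -0.0, -1.0]]
force: [-0.1, 0.5, -0.8]
opening: 0.0548
finger_force: 0.0
time_s: 19.98
ee_pos: [0.5413, -0.0513, 0.1658]
tcp_rot: [[-0.994, 0.111, -0.001], [0.111, 0.994, 0.001], [0.001, 0.0, -1.0]]
force: [-0.4, 1.5, -0.4]
opening: 0.0549
finger_force: 0.0
time_s: 20.6
ee_pos: [0.542, -0.0515, 0.1067]
tcp_rot: [[-0.994, 0.111, 0.001], [0.111, 0.994, 0.0], [-0.001, 0.0, -1.0]]
force: [0.5, -0.2, -0.5]
opening: 0.0551
finger_force: 0.0
```

```bash
python3 -m inch '[[0,0,0,0,0,0],[0,0,0,0,0,0],[0,0,0,0,0,0],[0,0,0,0,0,0],[0,0,0,0,0,0]]' 20 35; python3 -m inch '[[0,0,15,0,0,0],[0,0,25,0,0,0],[0,0,30,0,0,0],[0,0,30,0,0,0],[0,0,10,0,0,0],[0,0,0,0,0,0]]'; python3 -m inch '[[-5,-25,0,0,0,0],[-7,-40,0,0,0,0],[-7,-40,0,0,0,0],[-7,-40,0,0,0,0],[-7,-40,0,0,0,0],[-6,-40,0,0,0,0],[-4,-25,0,0,0,0],[0,0,0,0,0,0],[0,0,0,0,0,0],[0,0,0,0,0,0]]'; python3 w.py;python3 - <<'E'
from h import *
s=cams.camera("side");cv2.imwrite("pics/p7.png",cv2.resize(s[100:420,140:400],None,fx=1.85,fy=1.85,interpolation=2))
E
```

```text
time_s: 21.22
ee_pos: [0.5423, -0.0519, 0.1071]
tcp_rot: [[-0.994, 0.111, 0.002], [0.111, 0.994, 0.0], [-0.002, 0.0, -1.0]]
force: [0.3, -0.0, 6.1]
opening: 0.0309
finger_force: 34.6
time_s: 21.98
ee_pos: [0.5415, -0.0518, 0.2165]
tcp_rot: [[-0.994, 0.111, 0.001], [0.111, 0.994, 0.0], [-0.001, 0.0, -1.0]]
force: [0.1, 0.4, -2.9]
opening: 0.0312
finger_force: 35.0
time_s: 23.22
ee_pos: [0.4989, -0.3002, 0.2158]
tcp_rot: [[-0.994, 0.109, -0.001], [0.109, 0.994, 0.001], [0.001, 0.001, -1.0]]
force: [-0.2, 0.1, -1.4]
opening: 0.0311
finger_force: 35.3
F [ 0.22  0.19 -2.16] sd [0.53 0.51 0.41] [ 0.4986 -0.3018  0.2163] 0.031254543424552174
```

View pics/p7.png

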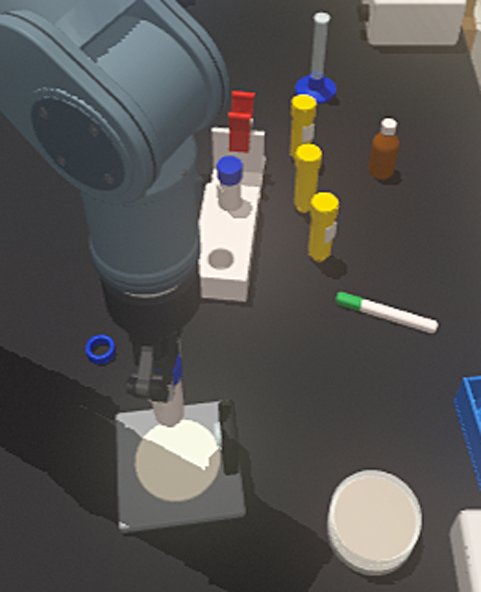

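Tube A hangs upright over the disc (foot at (170,418), disc at (178,460)), B stands in the rack at (231,185), the clip is on the plate at (240,120), and everything else is unmoved.

```bash
python3 -c "
from bench import r
print(r.hand_in())"
```

```text
the job is handed in; nothing more can be done
None
```

The job is handed in but no verdict came back: the clip is on the plate and let go, the lighter tube B (about 0.7 N) is back in the rack, and the heavier tube A (about 2 N) is held upright and still about 95 mm above the disc centre.

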